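# Tip the refilled spice jars down and shut the spice drawer

### The job

Two refilled spice jars still stand on end in the open spice drawer, so it cannot shut. Do not pick them up: just push each of the two near its top so that it topples back and lies down in its bay, cap to the rear like the third jar; then push the drawer fully shut. Leave the cups on the cabinet, the pepper mill and the salt shaker where they are.

Things in the scene. Friction and masses are not known exactly. Their poses are not given: they have to be found in the camera images.
- spice_cabinet: Low wooden spice cabinet fixed on the worktop, 184 mm wide (own y), 178 mm deep, 74 mm high, with one drawer in its front. Origin: at worktop height, middle of the carcass's front edge. Own x runs from the front into the cabinet (the way the drawer shuts), own y to the left seen from the front, z up.
- spice_drawer (a joint): Drawer opening in m: 0 shut, 0.166 fully out; 0.160 to 0.165 at the start. Slides with about 3 N of friction plus slight damping and stays where it is left; no spring or latch; stops dead at 0.
- drawer_front (a point): Middle of the outer face of the drawer's front panel, 35 mm above the worktop. The panel is flat, 184 mm wide, 14 mm thick, from 4 to 66 mm above the worktop, with a finger notch 56 mm wide in the middle of its top edge (top at 50 mm there); no knob. When shut, its inner face meets the carcass front.
- drawer_floor (a point): Front end of the middle bay's floor, 16 mm above the worktop, at the panel's inner face; axes as the cabinet's. Three open-topped bays, each 48 mm wide and 166 mm long along x, are centred at y = -53, 0 and +53 mm from here, with dividers 5 mm thick whose tops are 40 mm above the worktop; the drawer's sides reach 48 mm.
- red_label_jar: Spice jar with a cream, red and brown label, white cylinder with a dark brown screw cap, 41 mm diameter, 105 mm tall, about 0.11 kg; it stands upright at the front end of a bay (which varies), its near side 2 to 12 mm behind the drawer front. Origin: centre of its foot; own z runs from foot to cap.
- red_label_jar_cap (a point): Centre of the top of the red-label jar's cap, 105 mm above its foot.
- blue_label_jar: Spice jar with a dark blue label, white cylinder with a dark brown screw cap, 41 mm diameter, 105 mm tall, about 0.11 kg; it stands upright at the front end of a bay (which varies), its near side 2 to 12 mm behind the drawer front. Origin: centre of its foot; own z runs from foot to cap.
- blue_label_jar_cap (a point): Centre of the top of this blue-label jar's cap, 105 mm above its foot.
- lying_jar: A third spice jar of the same size with a dark blue label that already lies on its side in one of the bays, cap towards the cabinet (which bay varies). Origin: centre of its foot; own z runs from foot to cap.
- lying_jar_cap (a point): Centre of the top of the lying jar's cap.
- cup_left: Small green cup, 65 x 94 x 52 mm, loose on the cabinet's top towards its rear, on the left. Origin: centre of its underside.
- cup_right: The same small green cup on the right of the cabinet's top. Origin: centre of its underside.
- pepper_mill: Wooden pepper mill, 58 mm diameter, 170 mm tall, standing loose on the worktop to the right of the cabinet. Origin: centre of its underside.
- salt_shaker: Salt shaker of clear glass with a grey cap, 44 mm diameter, 90 mm tall, standing loose on the worktop to the left of the cabinet. Origin: centre of its underside.

How it is judged:
By the outcome, as a careful person would: the job done as asked, in the order asked, and still so for the second after the job is handed in, with the robot touching nothing.
It also fails if it takes over 48 s, if anything falls off the work surface, if the arm or the gripper's body presses on something with over 40 N, if the wrist force passes 120 N, or if a joint passes its speed limit or range.

### The arm

A 6-joint arm with a two-finger parallel gripper is mounted at the origin on a cart in front of the work surface, level with it; the furniture and walls round the work are solid. World frame = base frame: x ahead of the robot, y to its left, z up, the work surface at z = 0. Lengths are in m, angles in degrees, forces in N, time in s.
With the tool pointing down it reaches from about 0.375 to 0.9 m from the base axis. Payload 3.1 kg.
Tool frame: the origin (TCP) lies at the very end of the fingers, on their centre line; the grasp point (between the pads) lies 19 mm behind it (bot.hold_point_z is the z of the grasp point in the tool frame, in m); z points along the fingers, y is the line along which they close (so a half turn about z gives the same grasp; the last joint's range is limited). The gripper opens to 87 mm and grips with 3 to 60 N. Pads are 19 mm wide; open, the fingers measure 117 mm over their backs; the gripper's body (75 mm by 190 mm) begins 51 mm behind the grasp point.
Start: joints at [-73.482, 30.224, 82.088, -0, 67.689, -10.227], TCP at [0.281, -0.558, 0.223] pointing down, gripper open.
Joint ranges: [-176.69, 176.69], [-43.24, 126.21], [12.49, 139.97], [-82, 262], [0, 151.66], [-163.58, 163.58]. Speed limits (degrees/s): [159.86, 159.86, 180, 180, 180, 180].

### API

Orientations are given as a 3x3 rotation matrix whose columns are the frame's x, y, z axes.
In Python, from rig import bot, capture, camera_model gives the robot as it stands.
- The arm moves only by the tool apply_moves, never from a script. Its argument "plan" is text: rows parted by semicolons, each of 6 numbers parted by spaces: the shift along the tool's x, y, z in units of 0.05 m (1.0 is 0.05 m), then the turn, a rotation vector about the tool's x, y, z in units of 360 degrees (1.0 is 360 degrees). In form: dx dy dz ax ay az; .... A call has 1 to 10 rows; each row shifts and turns the commanded pose from where the row before left it, along the tool's axes as they then stand; what a row does not reach is not made up. A row lasts 1/12 s, in which the tool goes at most 41.7 mm and 7.16 degrees, less where a joint would pass 70% of its speed; a pose out of reach is approached as far as the arm can. A call with a number of a shift or a turn outside -1 to 1 is refused whole. A call with a gripper value outside its range is refused whole. "gripper" is the gripper command: -1 is shut, 1 is fully open, values between are in proportion, set as the call begins (left out, the last holds). The fingers move at their own pace and stop on an object; the grip force is fixed at half the most. Time passes only in rows, so rows that do not move let the fingers close. It gives the time, the measured TCP pose, the force, the opening and the grip force at its end, in the units of the state.
- bot.read_state(): the state, without advancing time (a new reading comes with each control period).
- capture(name): name is "side" or "top"; returns the picture (400x640x3 uint8, red, green, blue); there is no depth.
- camera_model(name): a dict with "vertical_fov" (degrees; the focal length in pixels is half the picture's height over the tangent of half this angle, whatever the lens; pixels are square), "cx", "cy" (the principal point, pixels), "position" and "rotation" of the camera in the world. Camera axes: x right, y down, z forward; pixel columns grow to the right and rows downward; lengths in m; the calibration is good to about 2 mm. A picture is of the moment at which its call begins. camera_model takes no time and is no camera call.
- bot.hand_in(): hands the job in; it is judged then, once.
The state is a dict: "time_s": time; "joint_positions": joint angles; "qvel": joint speeds; "tau": joint torques, N m; "position": TCP position; "tcp_rot": TCP orientation; "force": force on the tool from outside, world axes, zero at the start; "moment": the same for the moment, N m; "opening": opening from 0.0 (shut) to 1.0 (fully open); "grasp_force": force on a finger pad.
Only numpy, scipy, OpenCV 4.12 (cv2) and the standard library are available. Lean on these libraries where they do the work, as an engineer would, in place of code of your own. Each camera call takes 0.05 s, during which the arm holds its last target. There are 200 camera calls.

## Working session

There is one attempt and no reset: what is moved stays moved. The work goes in short steps, Python scripts to look and compute and a tool call to move; the robot and the scene stay as the last step left them, time stands still between calls to the robot, and variables do not carry over. Pictures are saved under pics/ and viewed, at most 10 in all, crops included, and the job is handed in when it is done.

Besides the shell and the picture viewer there is one more tool, called after ">>>" in YAML: its name, and indented under it one key for each argument. apply_moves: Moves the arm, as the interface text tells. Its arguments: {"type":"object","properties":{"plan":{"type":"string"},"gripper":{"type":"number"}},"required":["plan"]}

```bash
mkdir -p pics
python3 - <<'E'
from rig import bot,capture,camera_model
import cv2,numpy as np
for n in("side","top"):
    cv2.imwrite(f"pics/{n}0.png",capture(n)[:,:,::-1]);m=camera_model(n);print(n,m)
s=bot.read_state();print(s["time_s"],s["position"],s["tcp_rot"])
E
```

```text
side {'vertical_fov': 52.36481263871556, 'cx': 320.55448857156443, 'cy': 203.8709291465511, 'position': array([ 0.46215033, -0.77186735,  0.50034264]), 'rotation': array([[ 0.97361627, -0.11666594,  0.19611325],
       [-0.22668021, -0.39573078,  0.88995125],
       [-0.02621895, -0.91092601, -0.41173579]])}
top {'vertical_fov': 49.16797864833322, 'cx': 316.4011543707893, 'cy': 211.81757212583653, 'position': array([0.53361321, 0.0673987 , 0.99699602]), 'rotation': array([[-2.10590374e-02, -9.87434400e-01,  1.56619991e-01],
       [-9.99778111e-01,  2.07214708e-02, -3.78796839e-03],
       [ 4.94973728e-04, -1.56665010e-01, -9.87651674e-01]])}
0.1 [ 0.28111108 -0.55747774  0.221674  ] [[ 8.92982107e-01  4.50091789e-01 -5.81005569e-04]
 [ 4.50092048e-01 -8.92980209e-01  1.86939742e-03]
 [ 3.22573953e-04 -1.93084443e-03 -9.99998084e-01]]
```

View pics/side0.png

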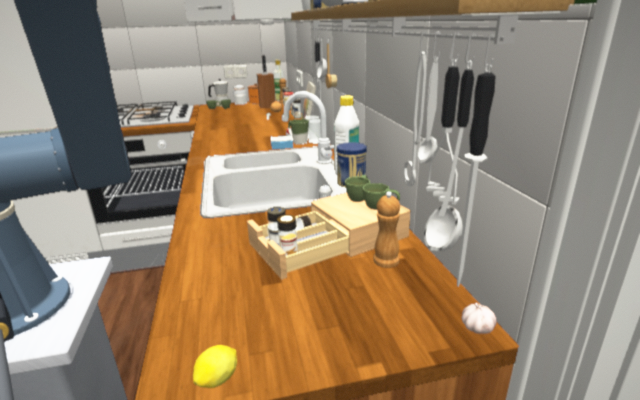

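View pics/top0.png

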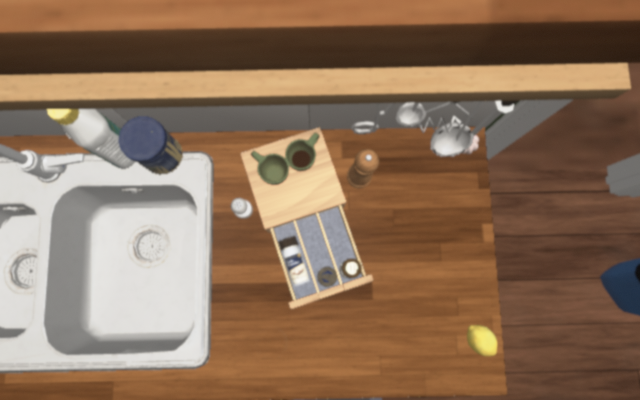

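The side view shows the open drawer with two upright jars at (277,220) and (288,228) and the mill at (388,230). In the top view the drawer's front edge runs (290,304)-(371,279), the upright jars are at (326,275) in the middle bay and (351,267) in the right bay, and the lying jar is in the left bay. I'll zoom in and compute positions.

```bash
cat > h.py <<'E'
import numpy as np,cv2
from rig import bot,capture,camera_model
def ray(n,u,v):
    m=camera_model(n);f=200/np.tan(np.radians(m["vertical_fov"]/2))
    return np.array(m["position"]),m["rotation"]@np.array([(u-m["cx"])/f,(v-m["cy"])/f,1])
def onz(n,u,v,z):
    p,d=ray(n,u,v);return p+d*(z-p[2])/d[2]
def proj(n,P):
    m=camera_model(n);f=200/np.tan(np.radians(m["vertical_fov"]/2))
    c=m["rotation"].T@(np.array(P)-m["position"]);return m["cx"]+f*c[0]/c[2],m["cy"]+f*c[1]/c[2]
E
python3 - <<'E'
from h import *
a=cv2.imread("pics/top0.png")[125:315,230:390];b=cv2.imread("pics/side0.png")[170:280,240:420]
a=cv2.resize(a,None,fx=3,fy=3,interpolation=2);b=cv2.resize(b,(320,196),interpolation=2)
c=np.zeros((570,800,3),np.uint8);c[:,:480]=a;c[:196,480:]=b;cv2.imwrite("pics/z0.png",c)
for n,u,v,z in[("top",326,275,.121),("top",351,267,.121),("top",291,303,.066),("top",371,279,.066),("top",242,154,.074),("top",322,131,.074),("top",265,226,.074),("top",345,201,.074)]:print(u,v,onz(n,u,v,z).round(4))
E
```

```text
326 275 [0.5453 0.0477 0.121 ]
351 267 [ 0.56   -0.0024  0.121 ]
291 303 [0.4897 0.1209 0.066 ]
371 279 [ 0.5357 -0.0481  0.066 ]
242 154 [0.8112 0.2236 0.074 ]
322 131 [0.8599 0.0477 0.074 ]
265 226 [0.6517 0.1738 0.074 ]
345 201 [0.7022 0.002  0.074 ]
```

View pics/z0.png

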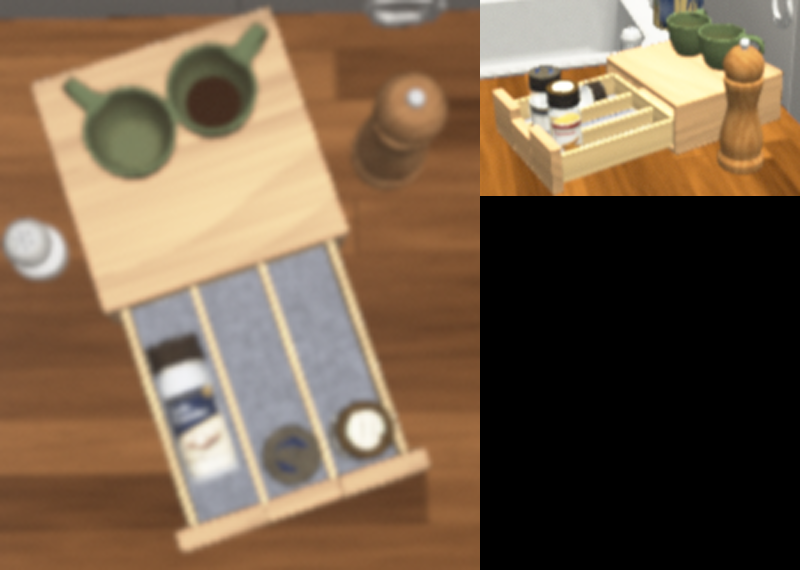

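The zoom shows the right-bay jar (cap centre at about (351,268) full-image, red/cream label) and the middle-bay jar (cap at about (327.3,276.3)). Tool x will be lined up with the cabinet's x.

Run:
```python
from h import *
Z=lambda x,y:(230+x/3,125+y/3)
# cabinet yaw from line directions at z=.074 (carcass) and .066 (panel), .04/.048 (dividers)
g=lambda a,z:onz("top",*Z(*a),z)
for a,b,z,o in[((33,85),(106,312),.074,180),((269,8),(348,232),.074,180),((106,312),(348,232),.074,-90),((180,540),(428,458),.066,-90),((192,290),(262,502),.04,180),((262,265),(332,476),.04,180)]:
    d=g(b,z)-g(a,z);print((np.degrees(np.arctan2(d[1],d[0]))-o+180)%360-180, np.linalg.norm(d))
y=np.radians(16.5);R=np.array([[np.cos(y),np.sin(y)],[-np.sin(y),np.cos(y)]])
for k,p in dict(mid=g((292,454),.121),right=g((363,429),.121),pL=g((180,540),.066),pR=g((428,458),.066),cL=g((106,312),.074),cR=g((348,232),.074),div1=g((192,290),.04),div1b=g((262,502),.04),div2=g((262,265),.04),div2b=g((332,476),.04),tcp=bot.read_state()["position"]).items():print(k,p[:2].round(4),"own",(R@p[:2]).round(4))
```

```text
17.462571170685237 0.17550911550009954
17.39342251602494 0.17649368884003847
17.301453093943053 0.18136270467257393
16.787557492077667 0.18249049240289217
17.32981377433748 0.1619374746560309
16.92754671844142 0.16178309065917668
mid [0.5426 0.0451] own [ 0.5331 -0.1109]
right [ 0.558  -0.0024] own [ 0.5343 -0.1607]
pL [0.4857 0.123 ] own [ 0.5006 -0.02  ]
pR [ 0.5384 -0.0517] own [ 0.5015 -0.2025]
cL [0.6453 0.1731] own [ 0.6679 -0.0173]
cR [ 6.992e-01 -1.000e-04] own [ 0.6704 -0.1986]
div1 [0.6644 0.1137] own [ 0.6693 -0.0797]
div1b [0.5098 0.0654] own [ 0.5074 -0.0821]
div2 [0.6819 0.0617] own [ 0.6714 -0.1345]
div2b [0.5272 0.0146] own [ 0.5096 -0.1357]
tcp [ 0.2811 -0.5575] own [ 0.1112 -0.6144]
```

>>> apply_moves:
  plan: "0 0 0 0 0 0.0133;0 0 0 0 0 0.0133;0.46 -0.56 0 0 0 0;0.46 -0.56 0 0 0 0;0.46 -0.56 0 0 0 0;0.46 -0.56 0 0 0 0;0.46 -0.56 0 0 0 0;0.46 -0.56 0 0 0 0;0.46 -0.56 0 0 0 0;0.46 -0.56 0 0 0 0"
  gripper: -1

```text
time_s: 0.93
position: [0.3911, -0.2879, 0.2223]
tcp_rot: [[0.956, 0.295, -0.0], [0.295, -0.956, 0.001], [-0.0, -0.001, -1.0]]
force: [0.9, -0.7, -0.4]
opening: 0.325
grasp_force: 0.0
```

>>> apply_moves:
  plan: "0.46 -0.56 0 0 0 0;0.46 -0.56 0 0 0 0;0.46 -0.56 0 0 0 0;0.46 -0.56 0 0 0 0;0.46 -0.56 0 0 0 0;0.46 -0.56 0 0 0 0;0.46 -0.56 0 0 0 0;0.3 -0.3 0 0 0 0;0 0 0 0 0 0;0 0 0 0 0 0"

```text
time_s: 1.77
position: [0.4967, -0.0352, 0.2222]
tcp_rot: [[0.955, 0.298, -0.001], [0.298, -0.955, -0.0], [-0.001, -0.0, -1.0]]
force: [0.0, 0.2, -0.3]
opening: 0.005
grasp_force: 0.0
```

```bash
cat >> h.py <<'E'
def own(p,yaw=17.2):
    y=np.radians(yaw);return np.array([[np.cos(y),np.sin(y)],[-np.sin(y),np.cos(y)]])@np.array(p)[:2]
def st():
    s=bot.read_state();R=s["tcp_rot"];print("t",s["time_s"],"own",own(s["position"]).round(4),"z",round(s["position"][2],4),"yaw",round(np.degrees(np.arctan2(R[1][0],R[0][0])),2),"op",s["opening"],"F",np.round(s["force"],1))
E
python3 -c "from h import *;st()"
```

```text
t 1.7667 own [ 0.4641 -0.1805] z 0.2222 yaw 17.35 op 0.0053478715693781745 F [ 0.   0.2 -0.3]
```

>>> apply_moves:
  plan: "0 -0.14 0.5 0 0 0;0 -0.13 0.5 0 0 0;0 0 0.5 0 0 0;0 0 0.5 0 0 0;0 0 0.4 0 0 0;0 0 0 0 0 0;0 0 0 0 0 0"

```text
time_s: 2.35
position: [0.4918, -0.0242, 0.1018]
tcp_rot: [[0.956, 0.294, -0.003], [0.294, -0.956, 0.001], [-0.003, -0.002, -1.0]]
force: [0.0, -0.4, 0.7]
opening: 0.006
grasp_force: 0.0
```

Run:
```python
from h import *
st();a=capture("top")[180:320,230:430];b=capture("side")[170:280,220:420]
c=np.vstack([cv2.resize(a,(600,420),interpolation=2)[:300],cv2.resize(b,(600,330),interpolation=2)[:300]]);c=np.vstack([cv2.resize(a,(500,300)),cv2.resize(b,(500,275))])
cv2.imwrite("pics/a1.png",c[:,:,::-1])
```

```text
t 2.35 own [ 0.4626 -0.1686] z 0.1018 yaw 17.07 op 0.006228904819133703 F [ 0.  -0.4  0.7]
```

View pics/a1.png

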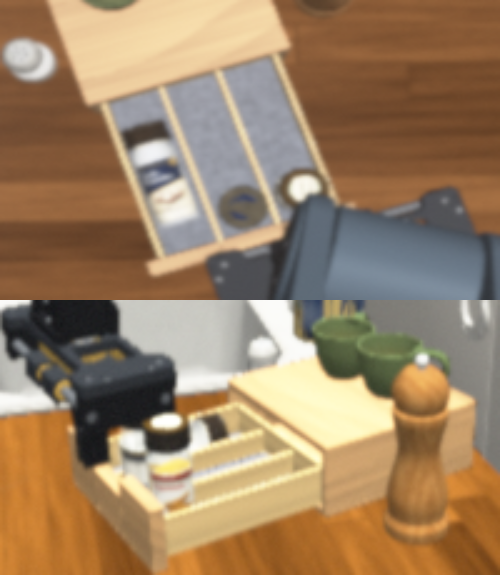

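The finger stands in front of the right-bay jar, which is clear of the gripper's body. Now I push.

>>> apply_moves:
  plan: "0.2 0 0 0 0 0;0.2 0 0 0 0 0;0.2 0 0 0 0 0;0.15 0 0 0 0 0;0.15 0 0 0 0 0;0.15 0 0 0 0 0;0.15 0 0 0 0 0;0.15 0 0 0 0 0;0.15 0 0 0 0 0;0.15 0 0 0 0 0"

```text
time_s: 3.28
position: [0.5723, 0.0013, 0.1024]
tcp_rot: [[0.955, 0.295, -0.0], [0.295, -0.955, 0.0], [-0.0, -0.0, -1.0]]
force: [0.5, 0.1, 1.6]
opening: 0.003
grasp_force: 0.0
```

>>> apply_moves:
  plan: "0.12 0 0 0 0 0;0.12 0 0 0 0 0;0 0 0 0 0 0;0 0 0 0 0 0;0 0 0 0 0 0"

```text
time_s: 3.7
position: [0.5826, 0.0046, 0.1024]
tcp_rot: [[0.955, 0.295, -0.001], [0.295, -0.955, 0.0], [-0.001, -0.0, -1.0]]
force: [0.2, 0.2, 0.5]
opening: 0.007
grasp_force: 0.0
```

Run:
```python
from h import *
st();a=capture("top")[180:320,230:430];b=capture("side")[170:280,220:420]
c=np.vstack([cv2.resize(a,(500,300)),cv2.resize(b,(500,275))])
cv2.imwrite("pics/a2.png",c[:,:,::-1])
```

```text
t 3.7 own [ 0.5579 -0.1679] z 0.1024 yaw 17.17 op 0.0070755235619055935 F [0.2 0.2 0.5]
```

View pics/a2.png

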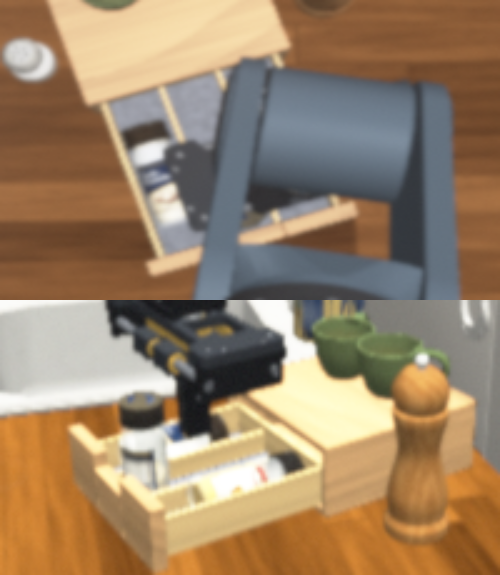

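The red-label jar now lies in the right bay, cap to the rear, and the blue one still stands in the middle bay. Next I back off and line up on it.

>>> apply_moves:
  plan: "-0.4 0 0 0 0 0;-0.5 0 0 0 0 0;-0.5 0 0 0 0 0;-0.5 0 0 0 0 0;0 -0.35 0 0 0 0;0 -0.35 0 0 0 0;0 -0.31 0 0 0 0;0 0 0 0 0 0;0 0 0 0 0 0"

```text
time_s: 4.55
position: [0.4772, 0.0251, 0.1027]
tcp_rot: [[0.955, 0.297, 0.0], [0.297, -0.955, -0.0], [0.0, 0.0, -1.0]]
force: [0.3, -0.7, -0.1]
opening: 0.004
grasp_force: 0.0
```

```bash
python3 -c "from h import *;st()"
```

```text
t 4.55 own [ 0.4632 -0.1171] z 0.1027 yaw 17.25 op 0.004120120047700603 F [ 0.3 -0.7 -0.1]
```

>>> apply_moves:
  plan: "0.2 0 0 0 0 0;0.2 0 0 0 0 0;0.2 0 0 0 0 0;0.15 0 0 0 0 0;0.15 0 0 0 0 0;0.15 0 0 0 0 0;0.15 0 0 0 0 0;0.15 0 0 0 0 0;0.15 0 0 0 0 0;0.15 0 0 0 0 0"

```text
time_s: 5.38
position: [0.557, 0.0494, 0.1025]
tcp_rot: [[0.955, 0.295, -0.0], [0.295, -0.955, 0.0], [-0.0, -0.0, -1.0]]
force: [-0.1, 0.7, -0.2]
opening: 0.003
grasp_force: 0.0
```

>>> apply_moves:
  plan: "0.12 0 0 0 0 0;0.12 0 0 0 0 0;0 0 0 0 0 0;0 0 0 0 0 0;-0.5 0 -0.2 0 0 0;-0.6 0 -0.2 0 0 0;-0.6 0 0 0 0 0;-0.6 0 0 0 0 0;0 0 0 0 0 0"

```text
time_s: 6.13
position: [0.4492, 0.0192, 0.1221]
tcp_rot: [[0.956, 0.294, -0.011], [0.294, -0.956, 0.002], [-0.01, -0.005, -1.0]]
force: [-0.4, -0.1, 0.4]
opening: 0.006
grasp_force: 0.0
```

Run:
```python
from h import *
st();a=capture("top")[180:320,230:430];b=capture("side")[170:280,220:420]
c=np.vstack([cv2.resize(a,(500,300)),cv2.resize(b,(500,275))])
cv2.imwrite("pics/a3.png",c[:,:,::-1])
```

```text
t 6.1333 own [ 0.4348 -0.1145] z 0.1221 yaw 17.12 op 0.0064236814415279475 F [-0.4 -0.1  0.4]
```

View pics/a3.png

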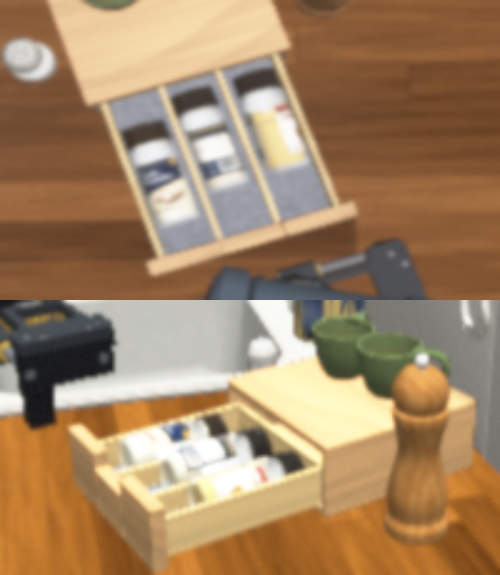

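All three jars lie flat, caps to the rear. Now I lower in front of the panel and push.

>>> apply_moves:
  plan: "0 0 0.4 0 0 0;0 0 0.5 0 0 0;0 0 0.5 0 0 0;0 0 0.4 0 0 0;0 0 0 0 0 0;0.2 0 0 0 0 0;0.2 0 0 0 0 0;0.2 0 0 0 0 0;0.1 0 0 0 0 0;0.1 0 0 0 0 0"

```text
time_s: 7.07
position: [0.4971, 0.0306, 0.0336]
tcp_rot: [[0.955, 0.297, 0.001], [0.297, -0.955, -0.001], [0.0, 0.001, -1.0]]
force: [-3.2, -3.3, 2.1]
opening: 0.006
grasp_force: 1.7
```

>>> apply_moves:
  plan: "0.1 0 0 0 0 0;0.1 0 0 0 0 0;0.12 0 0 0 0 0;0.12 0 0 0 0 0;0.14 0 0 0 0 0;0.14 0 0 0 0 0;0.15 0 0 0 0 0;0.15 0 0 0 0 0;0.15 0 0 0 0 0;0.15 0 0 0 0 0"

```text
time_s: 7.9
position: [0.5594, 0.0506, 0.0323]
tcp_rot: [[0.955, 0.295, -0.001], [0.295, -0.955, 0.0], [-0.001, -0.001, -1.0]]
force: [-3.4, 1.3, 1.1]
opening: 0.008
grasp_force: 1.8
```

```bash
python3 -c "from h import *;st()"
```

```text
t 7.9 own [ 0.5494 -0.1171] z 0.0323 yaw 17.17 op 0.008498570987887812 F [-3.4  1.3  1.1]
```

>>> apply_moves:
  plan: "0.14 0 0 0 0 0;0.14 0 0 0 0 0;0.14 0 0 0 0 0;0.14 0 0 0 0 0;0.14 0 0 0 0 0;0.14 0 0 0 0 0;0.14 0 0 0 0 0;0.14 0 0 0 0 0;0.14 0 0 0 0 0;0.1 0 0 0 0 0"

```text
time_s: 8.73
position: [0.6254, 0.0702, 0.0325]
tcp_rot: [[0.955, 0.295, 0.001], [0.295, -0.955, -0.0], [0.001, 0.001, -1.0]]
force: [-3.6, 1.2, -1.1]
opening: 0.006
grasp_force: 1.6
```

>>> apply_moves:
  plan: "0.06 0 0 0 0 0;0.05 0 0 0 0 0;0.05 0 0 0 0 0;0.05 0 0 0 0 0;0.04 0 0 0 0 0;0.04 0 0 0 0 0"

```text
time_s: 9.23
position: [0.6382, 0.0741, 0.0326]
tcp_rot: [[0.955, 0.295, 0.0], [0.295, -0.955, -0.0], [0.0, 0.0, -1.0]]
force: [-3.1, -0.2, -0.6]
opening: 0.003
grasp_force: 1.6
```

```bash
python3 -c "from h import *;st()"
```

```text
t 9.2333 own [ 0.6316 -0.1179] z 0.0326 yaw 17.17 op 0.003130447626164421 F [-3.1 -0.2 -0.6]
```

Near the stop, so small steps from here, watching the force.

>>> apply_moves:
  plan: "0.03 0 0 0 0 0;0.03 0 0 0 0 0;0.03 0 0 0 0 0;0.03 0 0 0 0 0;0.03 0 0 0 0 0;0.02 0 0 0 0 0"

```text
time_s: 9.73
position: [0.6465, 0.0767, 0.0326]
tcp_rot: [[0.955, 0.295, 0.001], [0.295, -0.955, -0.0], [0.0, 0.0, -1.0]]
force: [-2.8, -0.8, -1.2]
opening: 0.009
grasp_force: 1.5
```

>>> apply_moves:
  plan: "0.02 0 0 0 0 0;0.02 0 0 0 0 0;0.02 0 0 0 0 0;0.02 0 0 0 0 0"

```text
time_s: 10.07
position: [0.6481, 0.0774, 0.0326]
tcp_rot: [[0.955, 0.296, -0.004], [0.296, -0.955, -0.001], [-0.005, -0.0, -1.0]]
force: [-8.3, -4.9, 4.3]
opening: 0.007
grasp_force: 4.4
```

>>> apply_moves:
  plan: "0.02 0 0 0 0 0;0.02 0 0 0 0 0;0 0 0 0 0 0"

```text
time_s: 10.32
position: [0.6481, 0.0773, 0.0326]
tcp_rot: [[0.955, 0.296, -0.009], [0.296, -0.955, -0.002], [-0.009, -0.0, -1.0]]
force: [-9.7, -5.6, 6.6]
opening: 0.008
grasp_force: 5.5
```

>>> apply_moves:
  plan: "0.02 0 0 0 0 0;0 0 0 0 0 0"

```text
time_s: 10.48
position: [0.6481, 0.0773, 0.0326]
tcp_rot: [[0.955, 0.296, -0.011], [0.296, -0.955, -0.003], [-0.011, -0.001, -1.0]]
force: [-11.4, -6.9, 7.3]
opening: 0.003
grasp_force: 6.4
```

A dead stop. I back away and check.

>>> apply_moves:
  plan: "-0.2 0 0 0 0 0;-0.4 0 0 0 0 0;-0.6 0 0 0 0 0;-0.7 0 0 0 0 0;-0.7 0 -0.3 0 0 0;-0.7 0 -0.5 0 0 0;-0.5 0 -0.5 0 0 0;0 0 -0.5 0 0 0;0 0 0 0 0 0;0 0 0 0 0 0"

```text
time_s: 11.32
position: [0.4758, 0.0227, 0.1239]
tcp_rot: [[0.956, 0.294, 0.009], [0.294, -0.956, -0.001], [0.009, 0.004, -1.0]]
force: [-0.8, 0.7, -0.3]
opening: 0.004
grasp_force: 0.0
```

Run:
```python
from h import *
st();a=capture("top")[120:280,230:430];b=capture("side")[170:280,220:420]
c=np.vstack([cv2.resize(a,(400,320)),cv2.resize(b,(400,220))])
cv2.imwrite("pics/a4.png",c[:,:,::-1])
```

```text
t 11.3167 own [ 0.4612 -0.119 ] z 0.1239 yaw 17.12 op 0.0035915707959529213 F [-0.8  0.7 -0.3]
```

View pics/a4.png

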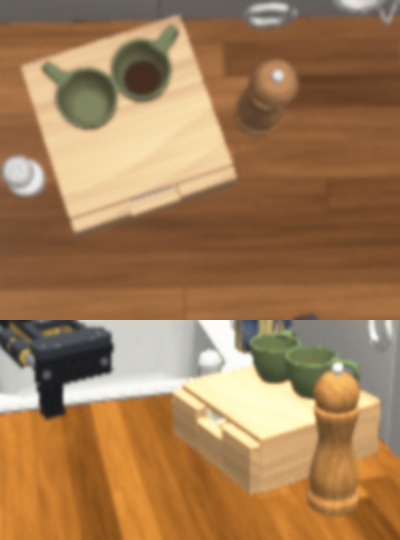

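Visually shut and flush, with cups, mill and shaker unmoved. A quick check for a residual gap or a jam:

Run:
```python
from h import *
a=capture("top");cv2.imwrite("pics/top9.png",a[:,:,::-1])
# sample profile along own x across panel, at several own y; panel mid y=-0.1174
y=np.radians(17.2);X=np.array([np.cos(y),np.sin(y)]);Y=np.array([-np.sin(y),np.cos(y)])
g=cv2.cvtColor(a,cv2.COLOR_RGB2GRAY).astype(np.float32)
for z in(.066,):
    xs=np.arange(.63,.70,.003);P=[]
    for oy in list(np.arange(-.195,-.155,.004))+list(np.arange(-.08,-.04,.004)):
        uv=np.array([proj("top",[*(x*X+oy*Y),z]) for x in xs],np.float32)
        P.append(cv2.remap(g,uv[:,:1],uv[:,1:],1)[:,0])
    print([(round(float(x),3),int(v)) for x,v in zip(xs,np.mean(P,0))])
c=cv2.resize(a[190:250,255:360],(630,360),interpolation=2);d=cv2.resize(capture("side")[195:260,300:390],None,fx=2.6,fy=2.6,interpolation=2)
c=np.vstack([c,np.pad(d,((0,0),(0,630-d.shape[1]),(0,0)))]);cv2.imwrite("pics/z9.png",c[:,:,::-1])
```

```text
[(0.63, 92), (0.633, 92), (0.636, 93), (0.639, 92), (0.642, 92), (0.645, 92), (0.648, 93), (0.651, 101), (0.654, 141), (0.657, 188), (0.66, 207), (0.663, 209), (0.666, 200), (0.669, 183), (0.672, 197), (0.675, 212), (0.678, 212), (0.681, 211), (0.684, 211), (0.687, 211), (0.69, 214), (0.693, 216), (0.696, 218), (0.699, 219)]
```

View pics/z9.png

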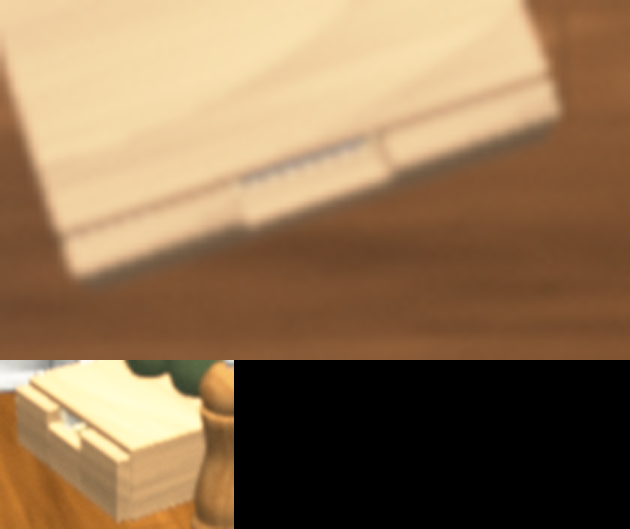

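The panel's outer edge is at 0.6545 and the seam at 0.669. That is 14.5 mm against the 14 mm panel, so the drawer is fully shut.

```bash
python3 -c "from rig import bot;print(bot.hand_in())"
```

```text
the job is handed in; nothing more can be done
None
```

Both jars were toppled to lie in their bays, caps to the rear, and the drawer is fully shut; the cups, pepper mill and salt shaker were not touched, and the job is handed in.

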